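Find the rocking corner and press its shim flat

TASK

One corner of the small aluminium levelling plate rocks when it is pressed: press down on the corners with the fingertips, one after another, until you have found it and felt it go right down. Then press the shim lever beside that corner down flat, so that the plate stands level and firm, and leave the other three shim levers up. Grasp and lift nothing, do not push hard on a shim that will not go down, leave the timer, marker, pipette bulb and tweezers where they are, and take the hand away.

Things in the scene. Friction and masses are not known exactly. Their poses are not given: they have to be found in the camera images.
- base: Levelling stand: grey painted base 112 x 246 mm and 6 mm thick, standing on the worktop (it cannot move). Origin: centre of its underside, on the worktop. +x: towards its back (away from the robot, give or take the yaw), +y: its left, z up. It carries the plate and, beside each plate corner, one shim lever that sticks out to the left or right.
- plate: Bare aluminium plate 116 (x) x 138 (y) x 8 mm on four hidden feet. Origin: centre of its underside, 32 mm above the worktop; level at the start, axes as the base's. One foot, any of the four, is 5 mm short: pressed there with 5 N or more the plate tilts about its other diagonal, that corner sinks 3 to 5 mm and springs back when let go. The other corners are firm (under 1.5 mm at 15 N).
- corner_front_left (a point): Where to press the front left corner of the plate: on its top face, right over the hidden foot, 40 mm above the worktop when level (base frame x -40, y +53 mm).
- corner_front_right (a point): Where to press the front right corner of the plate: on its top face, right over the hidden foot, 40 mm above the worktop when level (base frame x -40, y -53 mm).
- corner_back_left (a point): Where to press the back left corner of the plate: on its top face, right over the hidden foot, 40 mm above the worktop when level (base frame x +40, y +53 mm).
- corner_back_right (a point): Where to press the back right corner of the plate: on its top face, right over the hidden foot, 40 mm above the worktop when level (base frame x +40, y -53 mm).
- tab_front_left (a point): Top centre of the steel finger tab (24 x 26 mm) of the front left corner's shim lever; at the start about 30 mm above the worktop and tilted 18 degrees, outer end up; 19 mm above the worktop when pressed flat (base frame x -40, y about +104 to 107 mm).
- tab_front_right (a point): Top centre of the steel finger tab (24 x 26 mm) of the front right corner's shim lever; at the start about 30 mm above the worktop and tilted 18 degrees, outer end up; 19 mm above the worktop when pressed flat (base frame x -40, y about -104 to 107 mm).
- tab_back_left (a point): Top centre of the steel finger tab (24 x 26 mm) of the back left corner's shim lever; at the start about 30 mm above the worktop and tilted 18 degrees, outer end up; 19 mm above the worktop when pressed flat (base frame x +40, y about +104 to 107 mm).
- tab_back_right (a point): Top centre of the steel finger tab (24 x 26 mm) of the back right corner's shim lever; at the start about 30 mm above the worktop and tilted 18 degrees, outer end up; 19 mm above the worktop when pressed flat (base frame x +40, y about -104 to 107 mm).
- shim_front_left (a joint): Angle of the front left shim lever: 0 = standing up (start), 0.31 rad = flat on its rubber landing pad. Pressing its tab down takes about 8 N all the way (stiff hinge, stays where left; a 15 N push seats it; over 12 N on its plate corner can drive it back) and lifts the hidden foot 5 mm, which fills the gap at the short foot. At a firm corner it jams, or tilts the plate.
- shim_front_right (a joint): Angle of the front right shim lever: 0 = standing up (start), 0.31 rad = flat on its rubber landing pad. Pressing its tab down takes about 8 N all the way (stiff hinge, stays where left; a 15 N push seats it; over 12 N on its plate corner can drive it back) and lifts the hidden foot 5 mm, which fills the gap at the short foot. At a firm corner it jams, or tilts the plate.
- shim_back_left (a joint): Angle of the back left shim lever: 0 = standing up (start), 0.31 rad = flat on its rubber landing pad. Pressing its tab down takes about 8 N all the way (stiff hinge, stays where left; a 15 N push seats it; over 12 N on its plate corner can drive it back) and lifts the hidden foot 5 mm, which fills the gap at the short foot. At a firm corner it jams, or tilts the plate.
- shim_back_right (a joint): Angle of the back right shim lever: 0 = standing up (start), 0.31 rad = flat on its rubber landing pad. Pressing its tab down takes about 8 N all the way (stiff hinge, stays where left; a 15 N push seats it; over 12 N on its plate corner can drive it back) and lifts the hidden foot 5 mm, which fills the gap at the short foot. At a firm corner it jams, or tilts the plate.
- timer: White bench timer 58 x 64 x 21 mm, loose, right of the stand; bystander. Origin: centre of its underside.
- marker_pen: Felt marker 15 x 128 x 18 mm lying left of the stand, loose; bystander. Origin: centre of its underside.
- pipette_bulb: Red rubber pipette bulb 52 x 95 x 52 mm, loose, left of the stand; bystander. Origin: centre of its underside.
- tweezers: Steel tweezers 17 x 132 x 10 mm, loose, left of the stand; bystander. Origin: centre of their underside.

How it is judged:
By the outcome, as a careful person would: the job done as asked, in the order asked, and still so for the second after the job is handed in, with the robot touching nothing.
It also fails if it takes over 38 s, if anything falls off the work surface, if the arm or the gripper's body presses on something with over 40 N, if the wrist force passes 120 N, or if a joint passes its speed limit or range.

ROBOT

A 7-joint arm with a two-finger parallel gripper is mounted at the origin on a cart in front of the work surface, level with it; the furniture and walls round the work are solid. World frame = base frame: x ahead of the robot, y to its left, z up, the work surface at z = 0. Lengths are in m, angles in rad, forces in N, time in s.
With the tool pointing down it reaches from about 0.35 to 0.9 m from the base axis. Payload 7.2 kg.
Tool frame: the origin (TCP) lies at the very end of the fingers, on their centre line; the grasp point (between the pads) lies 19 mm behind it; z points along the fingers, y is the direction in which the jaws open and shut (so a half turn about z gives the same grasp; the last joint's range is limited). The gripper opens to 88 mm and grips with 3 to 60 N. Pads are 20 mm wide; open, the fingers measure 115 mm over their backs; the gripper's body (75 mm by 178 mm) begins 61 mm behind the grasp point.
Start: joints at [-1.192, 0.411, -0.013, 1.596, 0.006, 1.134, -0.082], TCP at [0.27, 0.564, 0.223] pointing down, gripper open.
Joint ranges: [-2.95, 2.95], [-0.29, 1.99], [-1.47, 1.44], [0.14, 2.54], [-1.03, 4.17], [0.13, 1.85], [-2.86, 2.86]. Speed limits (rad/s): [2.39, 2.39, 3.01, 3.01, 3.14, 3.14, 3.14].

INTERFACE

Orientations are given as [roll, pitch, yaw] about the fixed x, y, z axes, in that order (R = Rz(yaw) Ry(pitch) Rx(roll)).
In Python, from station import r gives the robot as it stands.
- The arm moves only by the tool play_rows, never from a script. Its argument "deltas" is text: rows parted by semicolons, each of 7 numbers parted by spaces: the finger opening in m, from 0 to 0.0878, then the shift along the tool's x, y, z in m, then the turn, a rotation vector about the tool's x, y, z in rad. In form: grip x y z wx wy wz; .... A call has 1 to 12 rows; each row is the pose to reach, as a shift and turn from the pose commanded when the call began, along the tool's axes at that moment; what a row does not reach only later rows make up. A row lasts 1/8 s, in which the tool goes at most 62.5 mm and 10.7 degrees, less where a joint would pass 70% of its speed; a pose out of reach is approached as far as the arm can. A call with a gripper value outside its range is refused whole. The fingers move at their own pace and stop on an object; "newtons" is the grip in N (left out, the last holds). Time passes only in rows, so rows that repeat a pose let the fingers close. It gives the time, the measured TCP pose, the force and the opening at its end, in the units of the state.
- r.state(): the state, without advancing time (a new reading comes with each control period).
- r.get_image(name): name is "scene" or "top" or "wrist"; returns a dict with "image" (384x512x3 uint8, red, green, blue), "fx", "fy", "cx", "cy" (pixels), "world_from_camera" (4x4, takes a point from camera to world coordinates). Camera axes: x right, y up, looking along -z (the intrinsics and any distortion apply to the point x, -y, -z); pixel columns grow to the right and rows downward; lengths in m; the calibration is good to about 2 mm. A picture is of the moment at which its call begins. There is no depth.
- r.sign_off(): hands the job in, once; it reports no verdict.
Trained networks look in a picture, given as the dict that the camera call returned (one of the last four; its "shot" number tells which), for a name from the list of things; names that differ only in an ending like _2 or _b are one class to them, and where a whole thing is asked for, a point or a joint stands for the part that bears it (a point fixed in the world has none). Each returns a list of dicts, best first, with "score" (0 to 1); they miss things now and then, are a little off and sometimes report something else, mostly with a low value. They report only what shows in the picture. A call takes as long as a camera call.
- r.trace(picture, name): "pixels" (384x512 bool, what is visible of it) and "extent" ([left, top, right, bottom] in pixels, round what is visible of it).
The state is a dict: "clock": time; "qpos": joint angles; "joint_vel": joint speeds; "effort": joint torques, N m; "eef_pos": TCP position; "tcp_rot": TCP orientation; "contact_force": force on the tool from outside, world axes, zero at the start; "wrist_torque": the same for the moment, N m; "grip_width": finger opening in m.
Only numpy, scipy, OpenCV 4.12 (cv2) and the standard library are available. Lean on these libraries where they do the work, as an engineer would, in place of code of your own. Each camera call takes 0.05 s, during which the arm holds its last target.

## Working session

There is one attempt and no reset: what is moved stays moved. The work goes in short steps, Python scripts to look and compute and a tool call to move; the robot and the scene stay as the last step left them, time stands still between calls to the robot, and variables do not carry over. Pictures are saved under pics/ and viewed, and the job is handed in when it is done.

Besides the shell and the picture viewer there is one more tool, called as name(argument=value, ...) on one line, values as JSON. play_rows: Moves the arm, as the interface text tells. Its arguments: {"type":"object","properties":{"deltas":{"type":"string"},"newtons":{"type":"number"}},"required":["deltas"]}

```bash
mkdir -p pics; ls
python3 - <<'E'
from station import r
import cv2,pickle
s=r.state();print({k:s[k] for k in('clock','eef_pos','tcp_rot','contact_force','grip_width')})
for n in("top","scene"):
    p=r.get_image(n);pickle.dump(p,open(n+'.pkl','wb'))
    cv2.imwrite(f'pics/{n}0.png',p['image'][:,:,::-1])
    for t in("plate","base","timer","tab_front_left"):
        d=r.trace(p,t);print(n,t,[(round(x['score'],2),x['extent']) for x in d][:4])
        if d: pickle.dump(d,open(f'{n}_{t}.pkl','wb'))
E
```

```text
pics
{'clock': 0.0, 'eef_pos': array([0.26988095, 0.56317009, 0.22182927]), 'tcp_rot': array([-3.14000755e+00,  1.15902789e-04,  2.69477453e+00]), 'contact_force': array([ 1.16724226, -0.03558409, -0.23577546]), 'grip_width': 0.08794879803771634}
top plate []
top base [(0.97, [276.2, 184.3, 344.2, 218.2])]
top timer [(0.87, [364.3, 184.7, 386.9, 209.1])]
top tab_front_left []
scene plate [(0.9, [270.5, 204.8, 332.2, 251.4])]
scene base [(0.7, [255.9, 202.2, 348.2, 267.4])]
scene timer [(0.66, [360.5, 254.5, 391.9, 277.9])]
scene tab_front_left []
```

Run:
```python
import cv2,pickle,numpy as np
for n,b in(("top",(220,140,420,260)),("scene",(220,170,420,300))):
    p=pickle.load(open(n+'.pkl','rb'));im=p['image'][b[1]:b[3],b[0]:b[2],::-1]
    cv2.imwrite(f'pics/{n}_z.png',cv2.resize(im,None,fx=4,fy=4,interpolation=cv2.INTER_CUBIC))
    print(n,p['fx'],p['fy'],p['cx'],p['cy'],p['world_from_camera'].round(3).tolist(),[k for k in p])
```

```text
top 422.1083462059443 422.1083462059443 259.6348341303136 195.2591502268903 [[0.001, 0.999, -0.044, 0.434], [-1.0, 0.001, 0.006, -0.113], [0.006, 0.044, 0.999, 1.547], [0.0, 0.0, 0.0, 1.0]] ['image', 'fx', 'fy', 'cx', 'cy', 'world_from_camera', 'shot']
scene 410.5394929338364 410.5394929338364 254.62757498446257 184.4133655458978 [[0.595, 0.498, -0.63, -0.298], [-0.803, 0.379, -0.459, -0.703], [0.01, 0.78, 0.626, 0.878], [0.0, 0.0, 0.0, 1.0]] ['image', 'fx', 'fy', 'cx', 'cy', 'world_from_camera', 'shot']
```

View pics/top_z.png

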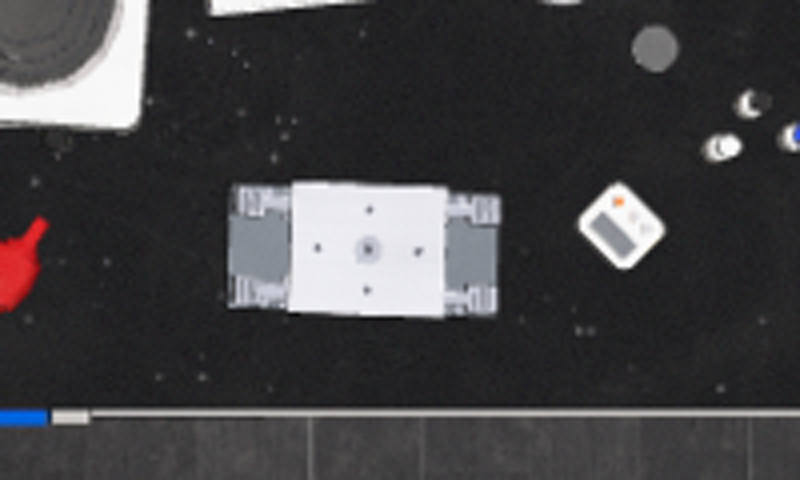

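View pics/scene_z.png

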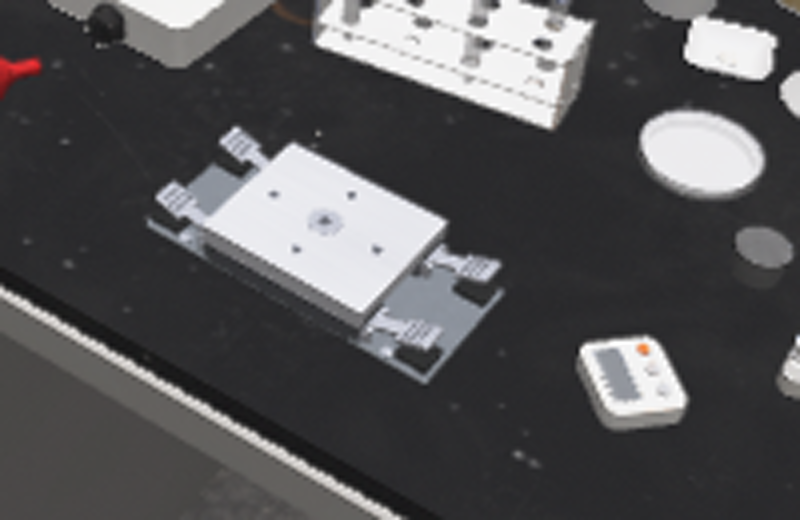

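View pics/top0.png

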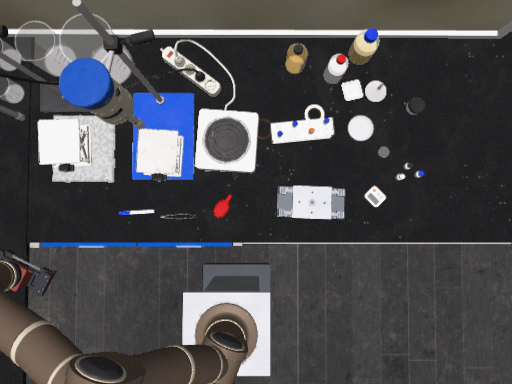

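```bash
cat > h.py <<'E'
import numpy as np,pickle
def proj(p,X):
    T=np.linalg.inv(p['world_from_camera']);c=(T[:3,:3]@np.asarray(X,float).T).T+T[:3,3]
    return np.c_[p['fx']*c[:,0]/-c[:,2]+p['cx'],p['fy']*-c[:,1]/-c[:,2]+p['cy']]
def ray(p,uv,z):
    T=p['world_from_camera'];d=np.c_[(uv[:,0]-p['cx'])/p['fx'],-(uv[:,1]-p['cy'])/p['fy'],-np.ones(len(uv))]@T[:3,:3].T
    return T[:3,3]+d*((z-T[2,3])/d[:,2])[:,None]
E
python3 - <<'E'
from h import *
from scipy.optimize import least_squares
t=pickle.load(open('top.pkl','rb'));s=pickle.load(open('scene.pkl','rb'))
f=lambda a,o:(np.array(a,float)+.5)/4-.5+np.array(o)
# order BL(left-back),BR,FR,FL
ut=f([(291,182),(447,187),(444,317),(289,313)],(220,140))
us=f([(292,143),(447,221),(364,315),(202,222)],(220,170))
for p,u in((t,ut),(s,us)):
    X=ray(p,u,.04);print(X.round(4).tolist(),X.mean(0).round(4),[np.linalg.norm(X[i]-X[(i+1)%4]).round(4) for i in range(4)])
L=np.array([(.058,.069),(.058,-.069),(-.058,-.069),(-.058,.069)])
def W(q,L,z):
    c,n=np.cos(q[2]),np.sin(q[2]);return np.c_[L@np.array([[c,-n],[n,c]]).T+q[:2],np.full(len(L),z)]
for w in((1,0),(0,1),(1,1)):
    g=lambda q:np.r_[w[0]*(proj(t,W(q,L,.04))-ut).ravel(),w[1]*(proj(s,W(q,L,.04))-us).ravel()]
    o=least_squares(g,[.45,-.25,0]);print(w,o.x.round(4),np.abs(o.fun).max())
C=np.array([(-.04,.053),(-.04,-.053),(.04,.053),(.04,-.053)])
print(W(o.x,C,.04).round(4).tolist())
# base corners check from top (zoom) z=.006
b=ray(t,f([(230,185),(500,195),(497,315),(228,307)],(220,140)),.006);print('base',b.mean(0),b.round(3).tolist())
E
```

```text
[[0.5372, -0.2396, 0.04], [0.5329, -0.3793, 0.04], [0.4167, -0.3758, 0.04], [0.4202, -0.2375, 0.04]] [ 0.4768 -0.3081  0.04  ] [np.float64(0.1397), np.float64(0.1162), np.float64(0.1384), np.float64(0.1171)]
[[0.5347, -0.2416, 0.04], [0.5307, -0.3776, 0.04], [0.4147, -0.376, 0.04], [0.4221, -0.2358, 0.04]] [ 0.4755 -0.3078  0.04  ] [np.float64(0.136), np.float64(0.116), np.float64(0.1404), np.float64(0.1127)]
(1, 0) [ 0.4767 -0.3081 -0.0261] 0.2785243748484163
(0, 1) [ 0.4756 -0.3078 -0.0339] 0.5572232430590418
(1, 1) [ 0.4762 -0.3078 -0.0303] 0.5270697686449637
[[0.4378, -0.2536, 0.04], [0.4346, -0.3596, 0.04], [0.5178, -0.2561, 0.04], [0.5146, -0.362, 0.04]]
base [ 0.4770166  -0.30883026  0.006     ] [[0.537, -0.187, 0.006], [0.528, -0.434, 0.006], [0.418, -0.43, 0.006], [0.425, -0.185, 0.006]]
```

View pics/scene0.png

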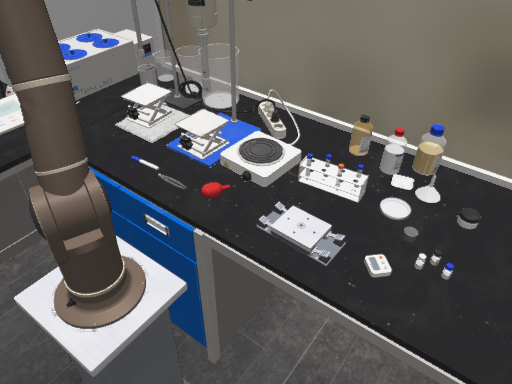

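```bash
cat > mv.py <<'E'
import numpy as np,sys
from scipy.spatial.transform import Rotation as R
def rows(p0,rpy0,ways,g=0):
    R0=R.from_euler('xyz',rpy0)
    for p,yaw in ways:
        d=R0.inv().apply(np.array(p)-p0); w=(R0.inv()*R.from_euler('xyz',[np.pi,0,yaw])).as_rotvec()
        print(f"{g} "+" ".join(f"{v:.3f}" for v in d)+" "+" ".join(f"{v:.3f}" for v in w))
E
python3 - <<'E'
from mv import *
P=np.array([(.27,.564,.223),(.40,.40,.2),(.45,.2,.2),(.45,0,.2),(.438,-.2535,.16)])
s=np.r_[0,np.cumsum(np.linalg.norm(np.diff(P,axis=0),axis=1))]
n=18;u=np.linspace(0,s[-1],n+1)[1:]
Q=np.c_[[np.interp(u,s,P[:,i]) for i in range(3)]].T
yaw=2.695-1.153*np.clip(np.arange(1,n+1)/14,0,1)
rows(P[0],[np.pi,0,2.695],list(zip(Q[:12],yaw[:12])))
print(Q[11],yaw[11])
rows(Q[11],[np.pi,0,yaw[11]],list(zip(Q[12:],yaw[12:])))
E
```

```text
0 -0.043 -0.021 0.005 0.000 -0.000 0.082
0 -0.087 -0.042 0.011 -0.000 -0.000 0.165
0 -0.130 -0.063 0.016 0.000 -0.000 0.247
0 -0.173 -0.085 0.021 -0.000 -0.000 0.329
0 -0.209 -0.117 0.023 -0.000 -0.000 0.412
0 -0.240 -0.154 0.023 0.000 -0.000 0.494
0 -0.270 -0.191 0.023 -0.000 -0.000 0.576
0 -0.301 -0.229 0.023 0.000 -0.000 0.659
0 -0.328 -0.269 0.023 0.000 -0.000 0.741
0 -0.349 -0.312 0.023 0.000 -0.000 0.824
0 -0.370 -0.356 0.023 -0.000 -0.000 0.906
0 -0.391 -0.400 0.023 0.000 -0.000 0.988
[0.45       0.03428556 0.2       ] 1.7067142857142856
0 -0.048 -0.007 0.002 0.000 -0.000 0.082
0 -0.095 -0.016 0.010 0.000 -0.000 0.165
0 -0.142 -0.025 0.017 0.000 -0.000 0.165
0 -0.189 -0.033 0.025 0.000 -0.000 0.165
0 -0.236 -0.042 0.032 0.000 -0.000 0.165
0 -0.284 -0.051 0.040 0.000 -0.000 0.165
```

The scene shows the stand at about (300,232) px, the bulb at (212,188) and the hotplate at (260,155), all low. The path at z≈0.2 is clear.

play_rows(deltas="0 -0.043 -0.021 0.005 0 0 0.082;0 -0.087 -0.042 0.011 0 0 0.165;0 -0.130 -0.063 0.016 0 0 0.247;0 -0.173 -0.085 0.021 0 0 0.329;0 -0.209 -0.117 0.023 0 0 0.412;0 -0.240 -0.154 0.023 0 0 0.494;0 -0.270 -0.191 0.023 0 0 0.576;0 -0.301 -0.229 0.023 0 0 0.659;0 -0.328 -0.269 0.023 0 0 0.741;0 -0.349 -0.312 0.023 0 0 0.824;0 -0.370 -0.356 0.023 0 0 0.906;0 -0.391 -0.400 0.023 0 0 0.988", newtons=20)

```text
clock: 2.0
eef_pos: [0.4499, 0.0325, 0.2]
tcp_rot: [3.141, -0.0, 1.704]
contact_force: [0.8, -0.2, -0.3]
grip_width: 0.0004
```

play_rows(deltas="0 -0.048 -0.007 0.002 0 0 0.082;0 -0.095 -0.016 0.010 0 0 0.165;0 -0.142 -0.025 0.017 0 0 0.165;0 -0.189 -0.033 0.025 0 0 0.165;0 -0.236 -0.042 0.032 0 0 0.165;0 -0.284 -0.051 0.040 0 0 0.165;0 -0.284 -0.051 0.090 0 0 0.165;0 -0.284 -0.051 0.140 0 0 0.165;0 -0.284 -0.051 0.140 0 0 0.165")

```text
clock: 3.12
eef_pos: [0.4355, -0.2534, 0.0572]
tcp_rot: [-3.135, -0.002, 1.541]
contact_force: [-0.8, 0.3, -0.0]
grip_width: 0.0005
```

Run:
```python
from station import r
import cv2
s=r.state();print({k:s[k] for k in('clock','eef_pos','tcp_rot','contact_force','wrist_torque')})
a=r.get_image('top');b=r.get_image('wrist');c=r.get_image('scene')
z=cv2.resize(a['image'][140:260,220:420],(640,384),interpolation=cv2.INTER_CUBIC)
cv2.imwrite('pics/t1.png',z[:,:,::-1]);cv2.imwrite('pics/w1.png',b['image'][:,:,::-1])
cv2.imwrite('pics/s1.png',cv2.resize(c['image'][170:300,220:420],(800,520),interpolation=cv2.INTER_CUBIC)[:,:,::-1])
```

```text
{'clock': 3.125, 'eef_pos': array([ 0.43549183, -0.25337984,  0.05718305]), 'tcp_rot': array([-3.13531192e+00, -1.87102896e-03,  1.54137348e+00]), 'contact_force': array([-0.83244572,  0.27319124, -0.03286407]), 'wrist_torque': array([-0.04238809,  0.04494527, -0.03550492])}
```

View pics/w1.png

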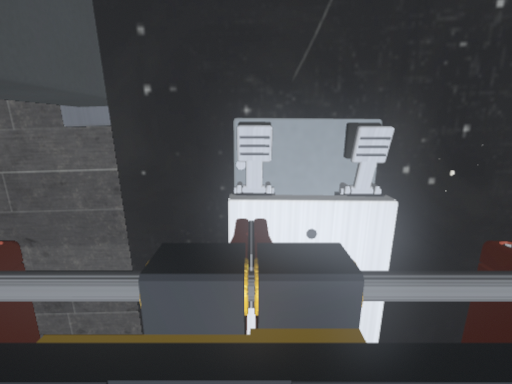

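View pics/s1.png

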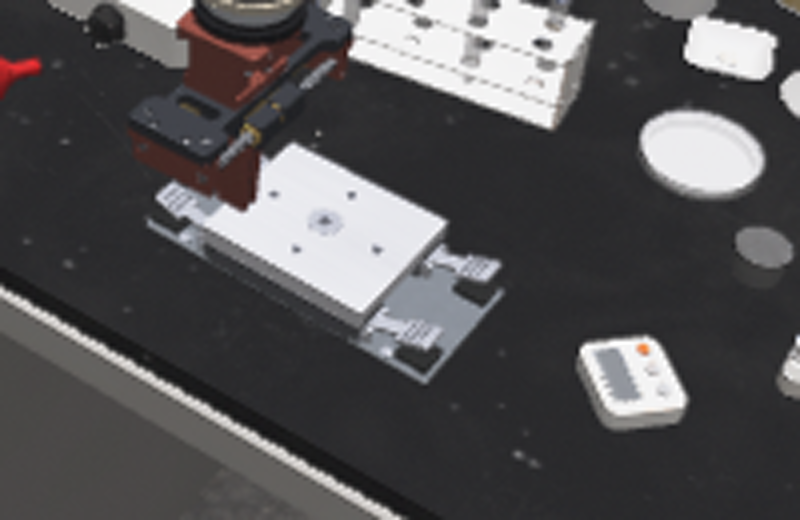

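The wrist view shows the fingertips over the front-left corner, with both left tabs clear at (255,140) and (372,145) px.

play_rows(deltas="0 0 0 0.008 0 0 0;0 0 0 0.015 0 0 0;0 0 0 0.018 0 0 0;0 0 0 0.018 0 0 0")

```text
clock: 3.78
eef_pos: [0.4377, -0.2542, 0.0415]
tcp_rot: [-3.141, -0.0, 1.542]
contact_force: [-0.1, -0.5, -0.1]
grip_width: 0.0007
```

play_rows(deltas="0 0 0 0.002 0 0 0;0 0 0 0.004 0 0 0;0 0 0 0.004 0 0 0")

```text
clock: 4.15
eef_pos: [0.4381, -0.2545, 0.04]
tcp_rot: [3.14, -0.002, 1.541]
contact_force: [-8.3, 5.6, 33.4]
grip_width: 0.0005
```

Front-left is firm: it stayed at z=0.040 under 33 N. I'll use smaller steps at the front-right corner.

play_rows(deltas="0 0 0 -0.015 0 0 0;0 -0.053 0 -0.015 0 0 0;0 -0.106 0 -0.015 0 0 0;0 -0.106 0 -0.015 0 0 0;0 -0.106 0 -0.008 0 0 0;0 -0.106 0 -0.003 0 0 0;0 -0.106 0 -0.003 0 0 0;0 -0.106 0 -0.003 0 0 0")

```text
clock: 5.15
eef_pos: [0.435, -0.3596, 0.0406]
tcp_rot: [-3.141, -0.0, 1.543]
contact_force: [-0.1, -1.0, 0.1]
grip_width: 0.0004
```

play_rows(deltas="0 0 0 0.001 0 0 0;0 0 0 0.0015 0 0 0;0 0 0 0.0015 0 0 0")

```text
clock: 5.52
eef_pos: [0.435, -0.3601, 0.0393]
tcp_rot: [3.141, -0.0, 1.542]
contact_force: [0.5, 0.9, 3.1]
grip_width: 0.0007
```

play_rows(deltas="0 0 0 0.001 0 0 0;0 0 0 0.001 0 0 0;0 0 0 0.001 0 0 0")

```text
clock: 5.9
eef_pos: [0.4349, -0.3602, 0.0384]
tcp_rot: [3.141, -0.0, 1.542]
contact_force: [0.1, 2.2, 5.0]
grip_width: 0.0005
```

play_rows(deltas="0 0 0 0.001 0 0 0;0 0 0 0.002 0 0 0;0 0 0 0.002 0 0 0")

```text
clock: 6.28
eef_pos: [0.4347, -0.3603, 0.0368]
tcp_rot: [3.141, -0.0, 1.542]
contact_force: [-2.2, 2.8, 10.6]
grip_width: 0.0006
```

play_rows(deltas="0 0 0 0.001 0 0 0;0 0 0 0.0015 0 0 0;0 0 0 0.0015 0 0 0;0 0 0 0.0015 0 0 0")

```text
clock: 6.78
eef_pos: [0.4348, -0.3604, 0.0362]
tcp_rot: [3.141, -0.001, 1.541]
contact_force: [-4.6, 3.6, 20.8]
grip_width: 0.0004
```

play_rows(deltas="0 0 0 0.001 0 0 0;0 0 0 0.001 0 0 0;0 0 0 0.001 0 0 0")

```text
clock: 7.15
eef_pos: [0.4348, -0.3605, 0.0359]
tcp_rot: [3.14, -0.001, 1.541]
contact_force: [-6.9, 7.1, 30.1]
grip_width: 0.0003
```

The corner bottomed about 4 mm down and is stiff from there, so front-right is the rocking corner. I'll release it and go over its tab.

play_rows(deltas="0 0 0 -0.010 0 0 0;0 0 0 -0.026 0 0 0;0 -0.026 0 -0.026 0 0 0;0 -0.0525 0 -0.026 0 0 0;0 -0.0525 0 -0.026 0 0 0;0 -0.0525 0 -0.026 0 0 0")

```text
clock: 7.9
eef_pos: [0.4332, -0.4119, 0.0595]
tcp_rot: [-3.141, -0.001, 1.542]
contact_force: [0.2, -0.4, 0.0]
grip_width: 0.0
```

Run:
```python
from station import r
import cv2,pickle
from h import *
t=pickle.load(open('top.pkl','rb'))
print(ray(t,(np.array([(483.,299),(485,209)])+.5)/4-.5+[220,140],.030).round(4))
print(r.state()['eef_pos'])
b=r.get_image('wrist');cv2.imwrite('pics/w2.png',b['image'][:,:,::-1])
c=r.get_image('scene')
cv2.imwrite('pics/s2.png',cv2.resize(c['image'][170:300,220:420],(800,520),interpolation=cv2.INTER_CUBIC)[:,:,::-1])
```

```text
[[ 0.4328 -0.4128  0.03  ]
 [ 0.5138 -0.4152  0.03  ]]
[ 0.43316014 -0.41188006  0.05948988]
```

View pics/w2.png

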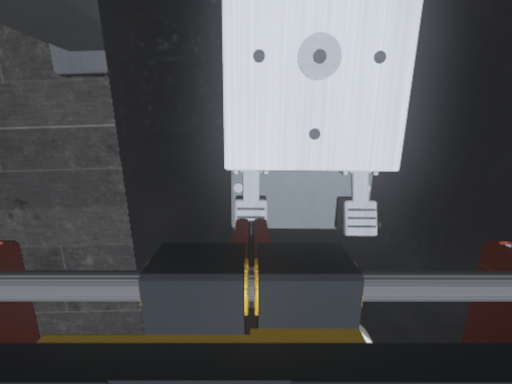

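View pics/s2.png

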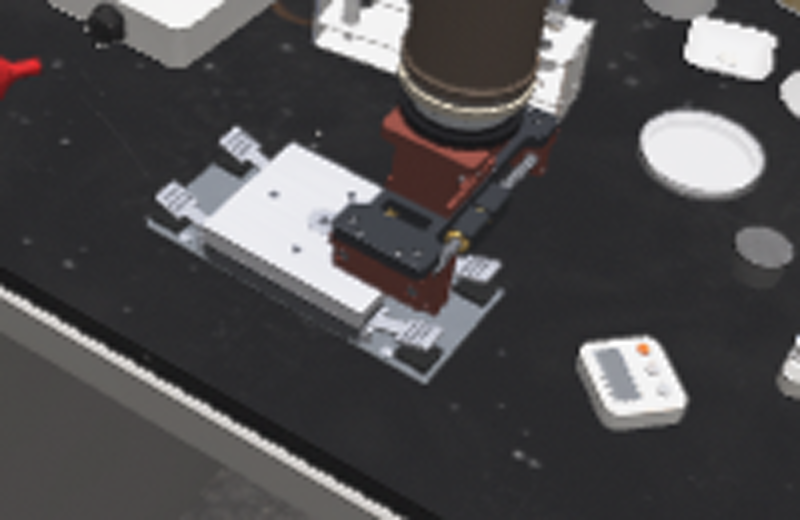

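The measured tab centre (0.4328, −0.4128) matches the TCP (0.4332, −0.4119). I'll press it down.

play_rows(deltas="0 0 0 0.012 0 0 0;0 0 0 0.022 0 0 0;0 0 0 0.025 0 0 0;0 0 0 0.028 0 0 0;0 0 0 0.030 0 0 0;0 0 0 0.030 0 0 0")

```text
clock: 8.75
eef_pos: [0.4329, -0.4132, 0.0299]
tcp_rot: [3.142, 0.0, 1.541]
contact_force: [-1.4, 0.3, 3.4]
grip_width: 0.0005
```

play_rows(deltas="0 0 0 0.002 0 0 0;0 0 0 0.004 0 0 0;0 0 0 0.004 0 0 0")

```text
clock: 9.12
eef_pos: [0.433, -0.414, 0.0261]
tcp_rot: [3.141, 0.002, 1.541]
contact_force: [-0.7, -0.8, 4.8]
grip_width: 0.0006
```

play_rows(deltas="0 0 0 0.002 0 0 0;0 0 0 0.004 0 0 0;0 0 0 0.004 0 0 0")

```text
clock: 9.5
eef_pos: [0.4329, -0.4147, 0.0223]
tcp_rot: [3.141, 0.003, 1.541]
contact_force: [-2.1, -3.1, 4.7]
grip_width: 0.0005
```

play_rows(deltas="0 0 0 0.0015 0 0 0;0 0 0 0.003 0 0 0;0 0 0 0.003 0 0 0")

```text
clock: 9.88
eef_pos: [0.4328, -0.4149, 0.0194]
tcp_rot: [3.141, 0.003, 1.541]
contact_force: [-2.8, -2.8, 5.9]
grip_width: 0.0006
```

play_rows(deltas="0 0 0 0.001 0 0 0;0 0 0 0.0015 0 0 0;0 0 0 0.0015 0 0 0")

```text
clock: 10.25
eef_pos: [0.4329, -0.415, 0.0191]
tcp_rot: [3.14, 0.003, 1.54]
contact_force: [-4.9, 0.2, 17.2]
grip_width: 0.0005
```

play_rows(deltas="0 0 0 0.0005 0 0 0;0 0 0 0.0005 0 0 0;0 0 0 -0.005 0 0 0;0 0 0 -0.03 0 0 0;0 0 0 -0.06 0 0 0;0 0 0 -0.10 0 0 0;0 0.04 -0.05 -0.14 0 0 0;0 0.09 -0.06 -0.16 0 0 0;0 0.14 -0.06 -0.16 0 0 0;0 0.19 -0.06 -0.16 0 0 0;0 0.24 -0.06 -0.16 0 0 0")

```text
clock: 11.62
eef_pos: [0.3802, -0.1693, 0.1773]
tcp_rot: [3.141, -0.0, 1.542]
contact_force: [0.9, -0.1, 1.0]
grip_width: 0.0008
```

Run:
```python
from station import r
import cv2
s=r.state();print(s['clock'],s['eef_pos'],s['contact_force'])
a=r.get_image('top');c=r.get_image('scene')
z=cv2.resize(a['image'][140:260,220:420],(800,480),interpolation=cv2.INTER_CUBIC)
cv2.imwrite('pics/t3.png',z[:,:,::-1])
cv2.imwrite('pics/s3.png',cv2.resize(c['image'][170:300,220:420],(800,520),interpolation=cv2.INTER_CUBIC)[:,:,::-1])
```

```text
11.625 [ 0.38020541 -0.16930322  0.17727801] [ 0.94796599 -0.06972931  1.04570613]
```

View pics/s3.png

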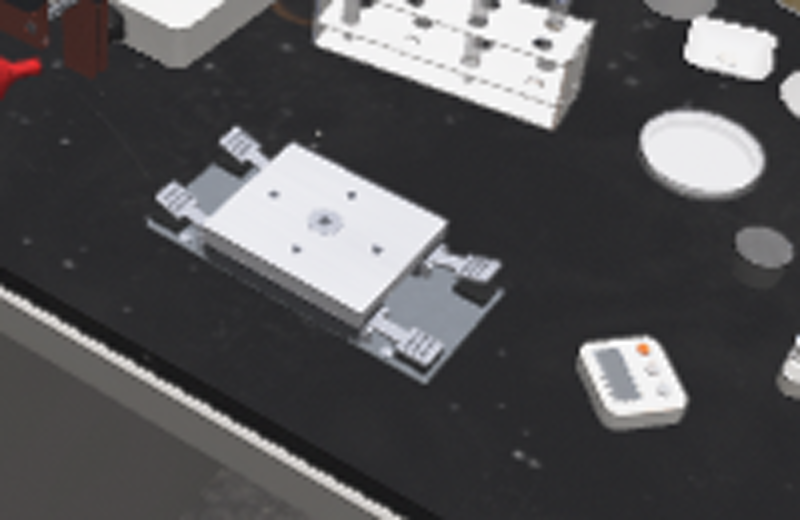

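View pics/t3.png

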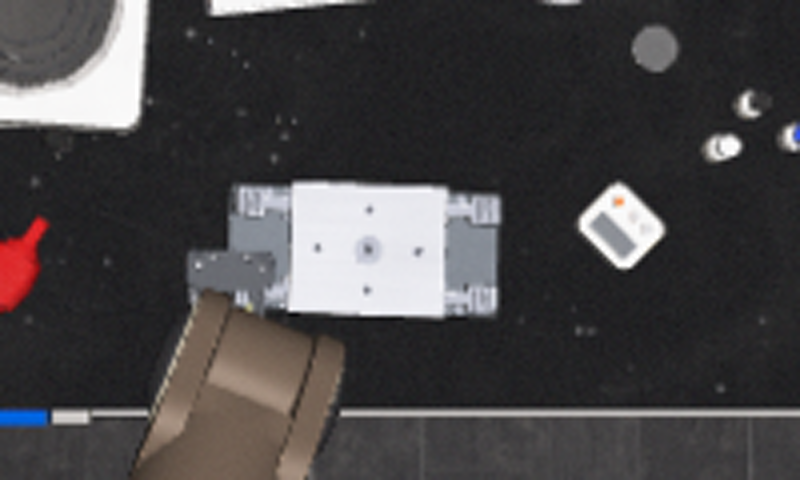

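The front-right tab now lies flat at (425,348) px. The other three levers are still up, and the plate outline and timer have not moved. The hand is clear, so I'm handing in.

```bash
python3 -c "
from station import r
print(r.sign_off(), r.state()['clock'])"
```

```text
the job is handed in; nothing more can be done
the job is handed in; nothing more can be done
```

The short foot is at the front-right corner. I pressed that corner's shim lever down flat, left the other three up, and handed the job in at about 12 s of the 38 s allowed.

- **Finding the corner:** I pressed front-left first, and it was firm, staying at 40.0 mm under 33 N. Front-right began to sink at 3–5 N and bottomed about 4 mm down, at 35.9 mm under 30 N. I stopped there, so the two back corners were not pressed.
- **Pressing the shim:** The front-right tab went down steadily at 5–6 N (below the quoted 8 N). It stopped on its pad at 19.1 mm and took 17 N, then slightly more, before I let go.
- **Last checks:** The final pictures show the front-right lever flat, the other three levers up and the plate outline unchanged. The timer and the visible part of the bulb look unmoved. I did not check the marker and tweezers in the last pictures, but the hand only passed high above that side. The hand ended about 0.18 m up, beside the front-left end of the stand, with about 1 N on the sensor, its no-contact level.
- **Not checked:** I did not press the shimmed corner again, because over 12 N there can drive the shim back. That the plate is level and firm rests on the seated tab and the pictures.

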